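# Reset the tripped breakers in order

### The job

The three breakers on the bench power box have tripped and their buttons stand out. Reset them with a fingertip: press the large round main button fully in first, then the square one, then the small round one, each with a light push straight down, and finish clear of the box. Pick nothing up, and leave the parts lying around the box where they are.

Things in the scene. Friction and masses are not known exactly. Their poses are not given: they have to be found in the camera images.
- power_box: Low grey bench power box with an aluminium lid, 110 x 300 x 40 mm, bolted to the worktop; origin at the centre of its underside, x across its short side (away from the robot at yaw 0), y along its length. Three breaker modules (72 x 72 x 20 mm, grey) stand on its lid in a row along y, centres 90 mm apart, one at the middle; which is where varies. Each has one push button at its centre.
- large_round_top (a point): Centre of the top face of the large round (main) button, 44 mm in diameter; the face is flat, level, black, with a white skirt that shows while the button is out. Tripped, it stands about 74 mm above the worktop (14 mm above its 72 x 72 mm breaker module); reset, 66 mm (6 mm above the module).
- square_top (a point): Centre of the top face of the square button, 30 x 30 mm; the face is flat, level, black, with a white skirt that shows while the button is out. Tripped, it stands about 74 mm above the worktop (14 mm above its 72 x 72 mm breaker module); reset, 66 mm (6 mm above the module).
- small_round_top (a point): Centre of the top face of the small round button, 18 mm in diameter; the face is flat, level, black, with a white skirt that shows while the button is out. Tripped, it stands about 74 mm above the worktop (14 mm above its 72 x 72 mm breaker module); reset, 66 mm (6 mm above the module).
- large_round (a joint): Travel of the large round button in m: about 0 tripped (out), 0.008 fully in (reset). It moves straight down against about 3 N of friction to a rubber-cushioned stop that then gives about 1 mm for each 3 N, up to 6 mm (the button, cushion included, sinks about 1 mm before it starts to slide and comes back up by as much as the cushion gave), and stays in where it is left. A push of more than 30 N is too hard.
- square (a joint): Travel of the square button in m: about 0 tripped (out), 0.008 fully in (reset). It moves straight down against about 3 N of friction to a rubber-cushioned stop that then gives about 1 mm for each 3 N, up to 6 mm (the button, cushion included, sinks about 1 mm before it starts to slide and comes back up by as much as the cushion gave), and stays in where it is left. A push of more than 30 N is too hard.
- small_round (a joint): Travel of the small round button in m: about 0 tripped (out), 0.008 fully in (reset). It moves straight down against about 3 N of friction to a rubber-cushioned stop that then gives about 1 mm for each 3 N, up to 6 mm (the button, cushion included, sinks about 1 mm before it starts to slide and comes back up by as much as the cushion gave), and stays in where it is left. A push of more than 30 N is too hard.
- piston_1: Loose alloy piston, 60 mm across, 54 mm tall, near the box; leave it alone. Origin under its centre.
- hub_spacer: Loose alloy spacer, 38 mm across, 30 mm tall, near the box; leave it alone. Origin under its centre.
- bearing_1: Loose ball bearing lying flat, 47 mm across, 14 mm thick, behind the box; leave it alone. Origin under its centre.
- lock_nut: Loose large lock nut, 36 x 41 x 16 mm, behind the box; leave it alone. Origin under its centre.
- brake_pad_1: Loose brake pad, 42 x 84 x 12 mm, beside the right end of the box; leave it alone. Origin under its centre.
- large_round_module: Breaker module carrying the large round button, grey, 72 x 72 x 20 mm, fixed on the lid of the box; origin at the centre of its underside, 40 mm above the worktop.
- square_module: Breaker module carrying the square button, grey, 72 x 72 x 20 mm, fixed on the lid of the box; origin at the centre of its underside, 40 mm above the worktop.
- small_round_module: Breaker module carrying the small round button, grey, 72 x 72 x 20 mm, fixed on the lid of the box; origin at the centre of its underside, 40 mm above the worktop.

How it is judged:
By the outcome, as a careful person would: the job done as asked, in the order asked, and still so for the second after the job is handed in, with the robot touching nothing.
It also fails if it takes over 40 s, if anything falls off the work surface, if the arm or the gripper's body presses on something with over 40 N, if the wrist force passes 120 N, or if a joint passes its speed limit or range.

### The arm

A 6-joint arm with a two-finger parallel gripper is mounted at the origin on a cart in front of the work surface, level with it; the furniture and walls round the work are solid. World frame = base frame: x ahead of the robot, y to its left, z up, the work surface at z = 0. Lengths are in m, angles in rad, forces in N, time in s.
With the tool pointing down it reaches from about 0.35 to 0.775 m from the base axis. Payload 7.3 kg.
Tool frame: the origin (TCP) lies at the very end of the fingers, on their centre line; the grasp point (between the pads) lies robot.pinch_z behind it (robot.pinch_z is the distance from the TCP to the grasp point, in m); y points along the fingers, z is the direction in which the jaws open and shut, and the axes are right-handed (so a half turn about y gives the same grasp; the last joint's range is limited). The gripper opens to 92 mm and grips with 3 to 60 N. Pads are 19 mm wide; open, the fingers measure 130 mm over their backs; the gripper's body (75 mm by 190 mm) begins 47 mm behind the grasp point.
Start: joints at [-1.358, 0.342, 1.524, -0, 1.275, -0.146], TCP at [0.184, -0.492, 0.227] pointing down, gripper open.
Joint ranges: [-2.53, 2.53], [-0.77, 2.02], [0.04, 2.7], [-1, 4.14], [0.28, 2.66], [-3.11, 3.11]. Speed limits (rad/s): [2.57, 2.57, 3.14, 3.14, 3.14, 3.14].

### API

Orientations are given as [roll, pitch, yaw] about the fixed x, y, z axes, in that order (R = Rz(yaw) Ry(pitch) Rx(roll)).
In Python, from cell import status, viewer, robot gives the robot as it stands. The module is installed in compiled form; this text tells all that it offers.
- The arm moves only by the shell command python3 -m pendant 'ROWS' [FORCE]. ROWS is JSON, a list that holds one entry, the list of rows, each a list of 7 numbers: the shift along the tool's x, y, z in cm, then the turn, a rotation vector about the tool's x, y, z in rad, then the finger opening in cm, from 0 to 9.18. A call has 1 to 20 rows; each row is the pose to reach, as a shift and turn from the pose commanded when the call began, along the tool's axes at that moment; what a row does not reach only later rows make up. A row lasts 1/10 s, in which the tool goes at most 50 mm and 8.59 degrees, less where a joint would pass 70% of its speed; a pose out of reach is approached as far as the arm can. A call with a gripper value outside its range is refused whole. The fingers move at their own pace and stop on an object; FORCE is the grip in N (left out, the last holds). Time passes only in rows, so rows that repeat a pose let the fingers close. It gives the time, the measured TCP pose, the force and the opening at its end, in the units of the state.
- status.observe(): the state, without advancing time (a new reading comes with each control period).
- viewer.read_camera(name): name is "scene" or "top" or "wrist"; returns a dict with "image" (384x512x3 uint8, red, green, blue), "range_z" (384x512 float32, m along the optical axis (not along the pixel's ray), 0 where there is no reading), "fx", "fy", "cx", "cy" (pixels), "distortion" ([k1, k2, p1, p2, k3] as OpenCV has them; the pictures are not rectified), "camera_from_world" (4x4, takes a point from world to camera coordinates). Camera axes: x right, y up, looking along -z (the intrinsics and any distortion apply to the point x, -y, -z); pixel columns grow to the right and rows downward; lengths in m; the calibration is good to about 2 mm. A picture is of the moment at which its call begins.
- robot.hand_in(): hands the job in, once; it reports no verdict.
The state is a dict: "time": time; "qpos": joint angles; "qvel": joint speeds; "joint_efforts": joint torques, N m; "tool_pos": TCP position; "tool_rot": TCP orientation; "contact_force": force on the tool from outside, world axes, zero at the start; "torque": the same for the moment, N m; "opening": finger opening in m.
Only numpy, scipy, OpenCV 4.12 (cv2) and the standard library are available. Lean on these libraries where they do the work, as an engineer would, in place of code of your own. Each camera call takes 0.05 s, during which the arm holds its last target. There are 200 camera calls.

## Working session

There is one attempt and no reset: what is moved stays moved. The work goes in short steps, Python scripts to look and compute and a shell command to move; the robot and the scene stay as the last step left them, time stands still between calls to the robot, and variables do not carry over. Pictures are saved under pics/ and viewed, about 8 in all and at most 12, crops included, and the job is handed in when it is done.

```bash
mkdir -p pics
cat > h.py <<'E'
import numpy as np, cv2
from cell import status, viewer, robot
def shot(n,f):
    c=viewer.read_camera(n); cv2.imwrite('pics/'+f+'.png',c['image'][:,:,::-1]); np.save('pics/'+f+'.npy',c,allow_pickle=True); return c
def load(f): return np.load('pics/'+f+'.npy',allow_pickle=True).item()
def ray(c,u,v):
    K=np.array([[c['fx'],0,c['cx']],[0,c['fy'],c['cy']],[0,0,1]])
    p=cv2.undistortPoints(np.array([[[u,v]]],float),K,np.array(c['distortion'],float))[0,0]
    T=np.linalg.inv(c['camera_from_world']); return T[:3,3],T[:3,:3]@np.array([p[0],-p[1],-1.])
def atz(c,u,v,z):
    o,d=ray(c,u,v); return o+d*(z-o[2])/d[2]
def atd(c,u,v):
    o,d=ray(c,u,v); return o+d*np.median(c['range_z'][int(v)-1:int(v)+2,int(u)-1:int(u)+2])
E
python3 - <<'E'
from h import *
a=shot('top','top1');b=shot('scene','sc1')
cv2.imwrite('pics/both.png',cv2.resize(np.hstack([a['image'],b['image']])[:,:,::-1],(800,300)))
s=status.observe()
for k in s: print(k,np.round(s[k],4))
print(robot.pinch_z)
E
```

```text
time 0.1
qpos [-1.358   0.3426  1.5249 -0.      1.2754 -0.146 ]
qvel [ 0.0004 -0.0012 -0.0013 -0.0006  0.0008  0.0017]
joint_efforts [ 2.60000e-03 -4.32005e+01 -2.44695e+01  7.19000e-02  5.26000e-02
 -0.00000e+00]
tool_pos [ 0.1843 -0.4912  0.2261]
tool_rot [-1.5722e+00  2.0000e-04 -2.7828e+00]
contact_force [-0.5385 -0.5904  0.8738]
torque [-0.0537 -0.0136 -0.0262]
opening 0.0918
0.0188
```

View pics/top1.png

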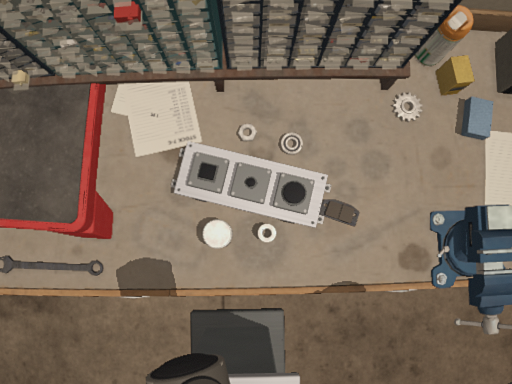

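Top view: square button at (207,171), small round at (251,182), large round at (294,192), with loose parts around the box.

Run:
```python
from h import *
c=load('top1')
im=c['image'];cv2.imwrite('pics/crop1.png',cv2.resize(im[110:270,150:370][:,:,::-1],None,fx=3.6,fy=3.6,interpolation=cv2.INTER_CUBIC))
P={}
for n,u,v in [('sq',207,171),('sm',251,182),('la',294,192.5)]:
    P[n]=atz(c,u,v,.074); print(n,np.round(P[n],4),np.round(atd(c,u,v),4))
print(np.linalg.norm(P['sq']-P['sm']),np.linalg.norm(P['la']-P['sm']))
for u,v in [(217,233),(266,233),(291,143),(248,132),(340,211),(240,70),(240,85)]: print(u,v,np.round(atd(c,u,v),3))
```

```text
sq [0.5822 0.0227 0.074 ] [0.582  0.0226 0.0749]
sm [ 0.558  -0.0654  0.074 ] [ 0.5578 -0.0654  0.0758]
la [ 0.5351 -0.1511  0.074 ] [ 0.535  -0.151   0.0751]
0.0913928210712605 0.08872425989735969
217 233 [0.458 0.006 0.055]
266 233 [ 0.456 -0.095  0.001]
291 143 [ 0.651 -0.155  0.003]
248 132 [ 0.677 -0.061  0.003]
340 211 [ 0.499 -0.254  0.015]
240 70 [ 0.763 -0.049  0.153]
240 85 [ 0.786 -0.045  0.003]
```

View pics/crop1.png

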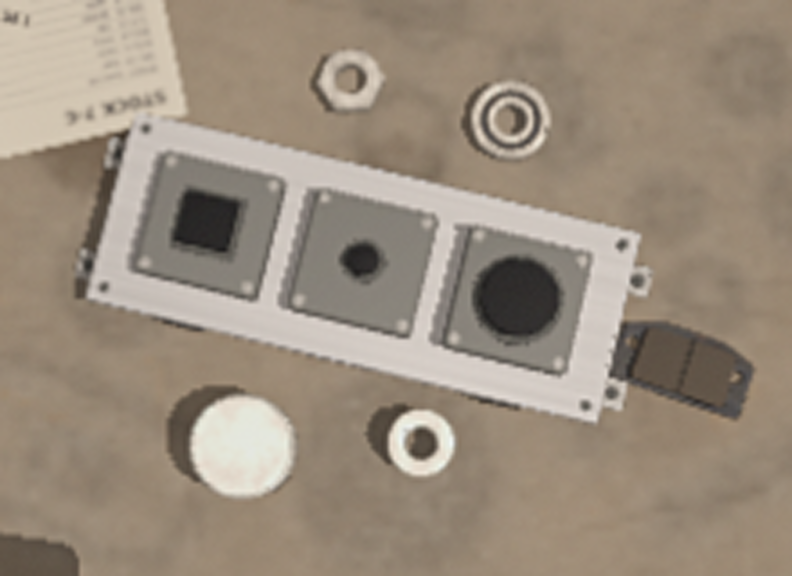

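View pics/sc1.png

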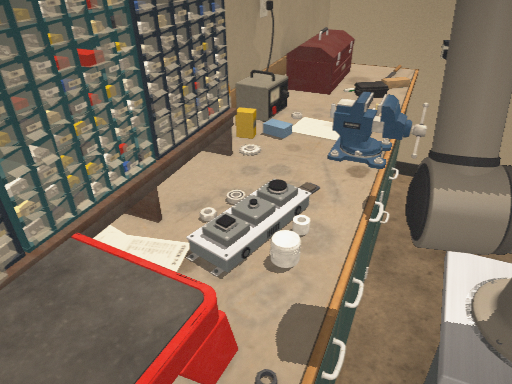

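Crop: large (516,297), small (362,260) and square (207,221), which agree with my first reads. The row runs at about yaw -0.26, spacing is about 90 mm and heights are about 75 mm, all as expected. Next I work out the shifts to above the large button, bending left to stay clear of the vise.

```bash
cat >> h.py <<'E'
from scipy.spatial.transform import Rotation as R
def shift(p):
    s=status.observe(); return np.round(R.from_euler('xyz',s['tool_rot']).as_matrix().T@(np.array(p)-s['tool_pos'])*100,2)
E
python3 - <<'E'
from h import *
c=load('top1')
for n,u,v in [('sq',207.5,171.4),('sm',250.6,182.2),('la',293.3,192.5)]: print(n,np.round(atz(c,u,v,.074),4))
for u,v in [(440,225),(440,275),(470,250),(490,260)]: print(np.round(atd(c,u,v),3))
for p in [(.26,-.33,.26),(.535,-.15,.17)]: print(shift(p))
E
```

```text
sq [0.5813 0.0217 0.074 ]
sm [ 0.5576 -0.0646  0.074 ]
la [ 0.5351 -0.1497  0.074 ]
[ 0.463 -0.476  0.014]
[ 0.355 -0.468  0.021]
[ 0.409 -0.505  0.09 ]
[ 0.389 -0.526  0.131]
[-12.75  -3.37 -12.44]
[-44.82   5.65 -19.62]
```

```bash
python3 -m pendant '[[[-3,-1,-3,0,0,0,0],[-6,-2,-6,0,0,0,0],[-9.5,-3,-9.5,0,0,0,0],[-12.8,-3.4,-12.4,0,0,0,0],[-16,-2.5,-13.1,0,0,0,0],[-19.5,-1.5,-13.9,0,0,0,0],[-23,-0.5,-14.7,0,0,0,0],[-26.5,0.5,-15.5,0,0,0,0],[-30,1.5,-16.3,0,0,0,0],[-33.5,2.5,-17.1,0,0,0,0],[-37,3.5,-17.9,0,0,0,0],[-40.5,4.5,-18.7,0,0,0,0],[-43,5.2,-19.2,0,0,0,0],[-44.8,5.6,-19.6,0,0,0,0],[-44.8,5.6,-19.6,0,0,0,0],[-44.8,5.6,-19.6,0,0,0,0],[-44.8,5.6,-19.6,0,0,0,0]]]' 10
python3 - <<'E'
from h import *
w=shot('wrist','w1'); s=status.observe(); print(s['tool_pos'],s['tool_rot'],s['contact_force'],s['opening'])
E
```

```text
time: 1.8
tool_pos: [0.5344, -0.1515, 0.1711]
tool_rot: [-1.57, -0.0, -2.784]
contact_force: [0.5, -1.1, -0.2]
opening: 0.0008
[ 0.53440567 -0.15152974  0.17120834] [-1.57028480e+00  1.40112725e-04 -2.78397807e+00] [-0.43129952  0.29628029  0.11718037] 0.0005727075052271498
```

View pics/w1.png

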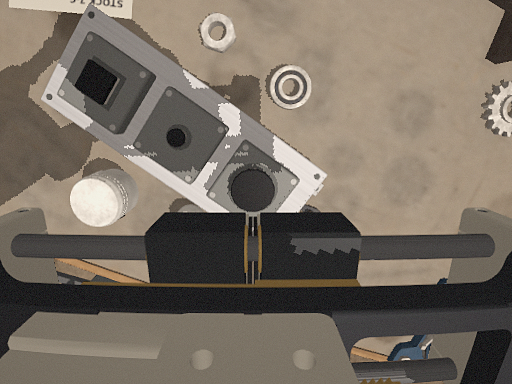

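Wrist view: large button at (252,190), small at (176,138), square at (96,81), all still out, with the fingertips just in front at (252,215). I compare these with the top-camera positions.

Run:
```python
from h import *
c=load('w1')
for n,u,v in [('la',252,190),('sm',176,137.5),('sq',97,81)]: print(n,np.round(atz(c,u,v,.074),4),np.round(atd(c,u,v),4))
print(shift((.535,-.150,.085)))
```

```text
la [ 0.536  -0.1495  0.074 ] [ 0.5355 -0.1496  0.072 ]
sm [ 0.5585 -0.0648  0.074 ] [ 0.5583 -0.0644  0.0725]
sq [0.5826 0.0196 0.074 ] [0.5825 0.0204 0.0727]
[-0.11  8.62 -0.13]
```

Both cameras agree within 2 mm. I descend over the large button and press by force.

```bash
python3 -m pendant '[[[-0.1,3,-0.1,0,0,0,0],[-0.1,6,-0.1,0,0,0,0],[-0.1,8,-0.1,0,0,0,0],[-0.1,9,-0.1,0,0,0,0],[-0.1,9.3,-0.1,0,0,0,0],[-0.1,9.6,-0.1,0,0,0,0],[-0.1,9.8,-0.1,0,0,0,0],[-0.1,10,-0.1,0,0,0,0],[-0.1,10.2,-0.1,0,0,0,0],[-0.1,10.4,-0.1,0,0,0,0],[-0.1,10.5,-0.1,0,0,0,0],[-0.1,10.5,-0.1,0,0,0,0],[-0.1,10.5,-0.1,0,0,0,0]]]'
```

```text
time: 3.15
tool_pos: [0.536, -0.1497, 0.0659]
tool_rot: [-1.57, 0.001, -2.783]
contact_force: [2.0, -1.1, 3.1]
opening: 0.0005
```

Friction force only (3 N) so far. I go on 1 mm at a time.

```bash
python3 -m pendant '[[[0,0.1,0,0,0,0,0],[0,0.2,0,0,0,0,0],[0,0.2,0,0,0,0,0],[0,0.2,0,0,0,0,0]]]'
```

```text
time: 3.55
tool_pos: [0.536, -0.1496, 0.0641]
tool_rot: [-1.57, 0.001, -2.783]
contact_force: [0.9, -0.7, 6.2]
opening: 0.0004
```

```bash
python3 -m pendant '[[[0,0.1,0,0,0,0,0],[0,0.2,0,0,0,0,0],[0,0.2,0,0,0,0,0],[0,0.2,0,0,0,0,0]]]'
```

```text
time: 3.95
tool_pos: [0.536, -0.1496, 0.0626]
tool_rot: [-1.57, 0.001, -2.783]
contact_force: [0.1, -1.6, 10.0]
opening: 0.0005
```

Slope is 3 N/mm and extrapolates to rest at 66 mm, so the large button is home. I go straight up, then over to the square at 85 mm height.

```bash
python3 -m pendant '[[[0,-1,0,0,0,0,0],[0,-3,0,0,0,0,0],[0,-5,0,0,0,0,0],[0,-6,0,0,0,0,0],[-2.5,-6,-3.5,0,0,0,0],[-5,-6,-7,0,0,0,0],[-7.5,-6,-10.5,0,0,0,0],[-9.5,-6,-13.2,0,0,0,0],[-10.3,-6,-14.3,0,0,0,0],[-10.3,-4,-14.3,0,0,0,0],[-10.3,-2.5,-14.3,0,0,0,0],[-10.3,-2.3,-14.3,0,0,0,0],[-10.3,-2.3,-14.3,0,0,0,0],[-10.3,-2.3,-14.3,0,0,0,0]]]'
python3 - <<'E'
from h import *
print(shift((.582,.0205,.074)))
w=shot('wrist','w2')
cv2.imwrite('pics/w2s.png',w['image'][:,:,::-1])
c=shot('top','top2'); d=shot('scene','sc2')
for n,u,v in [('la',293.3,192.5)]: print(np.round(atd(c,u,v),4))
cv2.imwrite('pics/sc2c.png',cv2.resize(d['image'][160:270,170:330][:,:,::-1],None,fx=5,fy=5,interpolation=cv2.INTER_CUBIC))
E
```

```text
time: 5.35
tool_pos: [0.5821, 0.0201, 0.0853]
tool_rot: [-1.57, 0.001, -2.783]
contact_force: [0.3, 0.8, 0.1]
opening: 0.0006
[ 0.    1.13 -0.04]
[ 0.5358 -0.1504  0.0673]
```

View pics/sc2c.png

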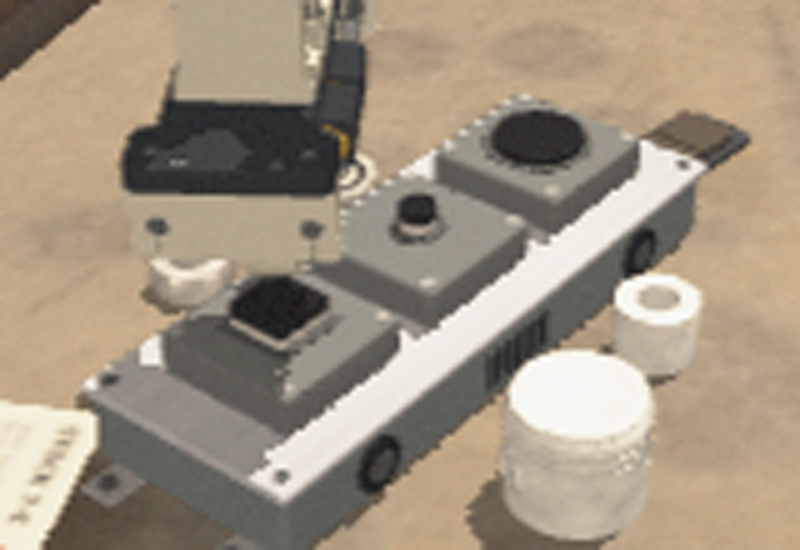

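The large button is flush with no white skirt and reads 67 mm; the small and square still show their skirts. The fingers seem hidden in this view, so I project the TCP and check it.

Run:
```python
from h import *
c=load('sc2')
K=np.array([[c['fx'],0,c['cx']],[0,c['fy'],c['cy']],[0,0,1]])
for p in [(.582,.0205,.085),(.582,.0205,.15),(.582,.0205,.074)]:
    q=c['camera_from_world']@np.array([*p,1]); q=np.array([[q[0],-q[1],-q[2]]])
    x=cv2.projectPoints(q,np.zeros(3),np.zeros(3),K,np.array(c['distortion'],float))[0].ravel(); print(x,(x-[170,160])*5,q[0,2])
for u,v in [(216,205),(216,190),(225,221)]: print(np.round(atd(c,u,v),3))
```

```text
[225.01284428 213.06490899] [275.06422139 265.32454496] 0.7922167148232667
[223.19284424 185.7279876 ] [265.96422122 128.63993801] 0.7564849751060839
[225.3047211  217.44903515] [276.5236055  287.24517575] 0.7982636246215592
[0.552 0.103 0.164]
[0.551 0.099 0.193]
[0.578 0.029 0.072]
```

View pics/sc2.png

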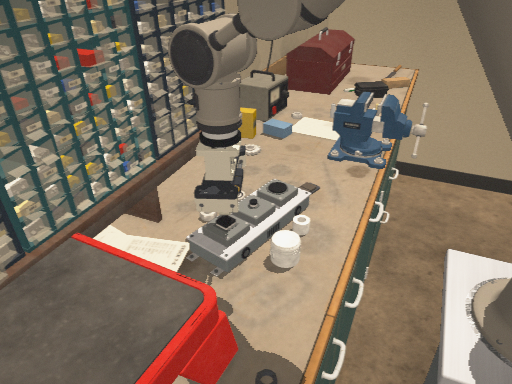

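Run:
```python
from h import *
c=load('sc2')
print(atz(c,277.6,187.6,.066),atz(c,170+417/5,160+209/5,.074),atz(c,225.8,221,.074))
w=load('w2')['image']; b=load('sc1')['image'][160:270,170:330]
cv2.imwrite('pics/mix.png',np.hstack([w,cv2.resize(b,None,fx=3.4,fy=3.49)[:384,:288]])[:,:,::-1])
```

```text
[ 0.53010074 -0.14198021  0.066     ] [ 0.55263864 -0.05463115  0.074     ] [0.57540519 0.03095685 0.074     ]
```

View pics/mix.png

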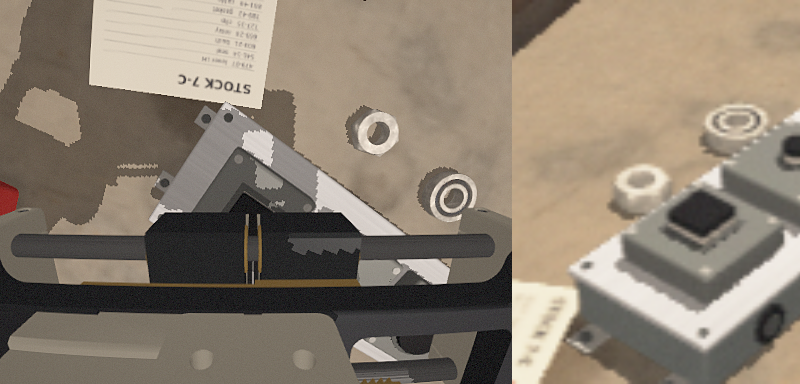

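The wrist view shows the fingertips straight over the square, with its back corner peeking out at (248,195). The scene camera is offset by a constant 10 mm or so for all three buttons, while top and wrist agree, so I trust those two. I press the square.

```bash
python3 -m pendant '[[[0,0.5,0,0,0,0,0],[0,0.9,0,0,0,0,0],[0,1.1,0,0,0,0,0],[0,1.3,0,0,0,0,0],[0,1.5,0,0,0,0,0],[0,1.7,0,0,0,0,0],[0,1.9,0,0,0,0,0],[0,2.0,0,0,0,0,0],[0,2.1,0,0,0,0,0],[0,2.2,0,0,0,0,0],[0,2.2,0,0,0,0,0],[0,2.2,0,0,0,0,0]]]'
```

```text
time: 6.7
tool_pos: [0.5817, 0.0206, 0.0633]
tool_rot: [-1.571, -0.0, -2.783]
contact_force: [-4.7, -0.6, 8.0]
opening: 0.0002
```

```bash
python3 -m pendant '[[[0,0.1,0,0,0,0,0],[0,0.1,0,0,0,0,0],[0,0.1,0,0,0,0,0]]]'
```

```text
time: 7.0
tool_pos: [0.5817, 0.0206, 0.0626]
tool_rot: [-1.571, -0.0, -2.783]
contact_force: [-5.7, 0.4, 10.8]
opening: 0.0002
```

Square home (10.8 N at 62.6 mm). Next I go up, over to the small round, and down to 85 mm.

```bash
python3 -m pendant '[[[0,-1,0,0,0,0,0],[0,-3,0,0,0,0,0],[0,-5,0,0,0,0,0],[0,-6,0,0,0,0,0],[2.6,-6,3.6,0,0,0,0],[5.2,-6,7.2,0,0,0,0],[5.2,-6,7.2,0,0,0,0],[5.2,-4,7.2,0,0,0,0],[5.2,-2.5,7.2,0,0,0,0],[5.2,-2.3,7.2,0,0,0,0],[5.2,-2.3,7.2,0,0,0,0],[5.2,-2.3,7.2,0,0,0,0]]]'
python3 - <<'E'
from h import *
print(shift((.558,-.0648,.074)))
w=shot('wrist','w3'); d=shot('scene','sc3')
print([np.round(atd(load('sc3'),*p),4) for p in [(225.8,224),(277.6,187.6)]])
cv2.imwrite('pics/mix3.png',np.hstack([w['image'],cv2.resize(d['image'][160:270,200:283],(288,384))])[:,:,::-1])
E
```

```text
time: 8.2
tool_pos: [0.5591, -0.0648, 0.0854]
tool_rot: [-1.57, 0.001, -2.782]
contact_force: [-0.2, 0.3, 0.4]
opening: 0.0003
[ 0.1   1.14 -0.04]
[array([0.5773, 0.0285, 0.0642]), array([ 0.5315, -0.1456,  0.0636])]
```

View pics/mix3.png

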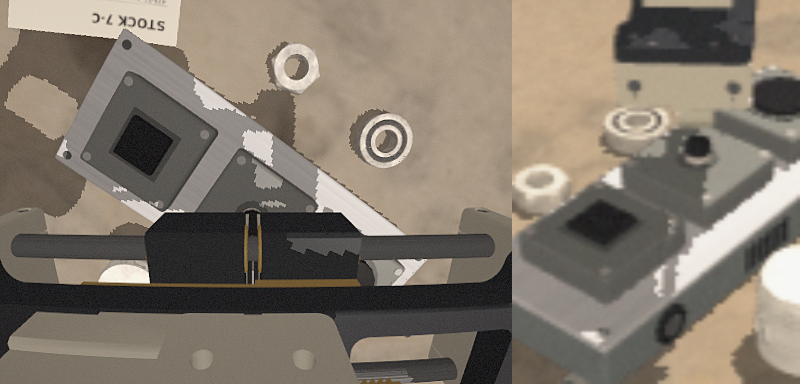

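The square is flush (no skirt). The small round still shows its skirt and its edge peeks out at the fingertip seam (252,211), so alignment is good. I press it.

```bash
python3 -m pendant '[[[0.1,0.5,0,0,0,0,0],[0.1,0.9,0,0,0,0,0],[0.1,1.1,0,0,0,0,0],[0.1,1.3,0,0,0,0,0],[0.1,1.5,0,0,0,0,0],[0.1,1.7,0,0,0,0,0],[0.1,1.9,0,0,0,0,0],[0.1,2.0,0,0,0,0,0],[0.1,2.1,0,0,0,0,0],[0.1,2.2,0,0,0,0,0],[0.1,2.3,0,0,0,0,0],[0.1,2.3,0,0,0,0,0],[0.1,2.3,0,0,0,0,0]]]'
```

```text
time: 9.6
tool_pos: [0.5573, -0.0654, 0.0625]
tool_rot: [-1.571, -0.0, -2.783]
contact_force: [-5.2, 0.9, 10.3]
opening: 0.0007
```

```bash
python3 -m pendant '[[[0,-1,0,0,0,0,0],[0,-3,0,0,0,0,0],[0,-6,0,0,0,0,0],[0,-9,0,0,0,0,0],[0,-12,0,0,0,0,0],[0,-15,0,0,0,0,0],[3,-16,0,0,0,0,0],[6,-16,0,0,0,0,0],[9,-16,0,0,0,0,0],[12,-16,0,0,0,0,0],[12,-16,0,0,0,0,0],[12,-16,0,0,0,0,0],[12,-16,0,0,0,0,0]]]'
python3 - <<'E'
from h import *
w=shot('wrist','w4'); d=shot('scene','sc4'); t=shot('top','top4')
cv2.imwrite('pics/mix4.png',np.hstack([w['image'][:,60:],cv2.resize(d['image'][160:270,200:300],(348,384))])[:,:,::-1])
for p in [(.5813,.0217,.066),(.558,-.0648,.066),(.535,-.15,.066)]:
    q=w['camera_from_world']@np.array([*p,1]);u=w['cx']+w['fx']*q[0]/-q[2];v=w['cy']+w['fy']*q[1]/q[2]
    print(np.round((u,v)), np.round(atd(w,u,v),4))
# moved-part check
a=load('top1')
for u,v in [(217,233),(258,233),(283,143),(248,126),(340,211),(350,214)]: print(np.round(atd(a,u,v)-atd(t,u,v),3)[2],end=' ')
E
```

```text
time: 10.9
tool_pos: [0.4462, -0.1076, 0.222]
tool_rot: [-1.57, 0.001, -2.783]
contact_force: [0.4, 0.5, 0.1]
opening: 0.0004
[182.  17.] [0.586  0.0261 0.0648]
[253.  72.] [ 0.5596 -0.0642  0.0651]
[316. 121.] [ 0.5359 -0.1506  0.0646]
0.0 -0.552 -0.001 -0.001 -0.549 -0.547
```

View pics/mix4.png

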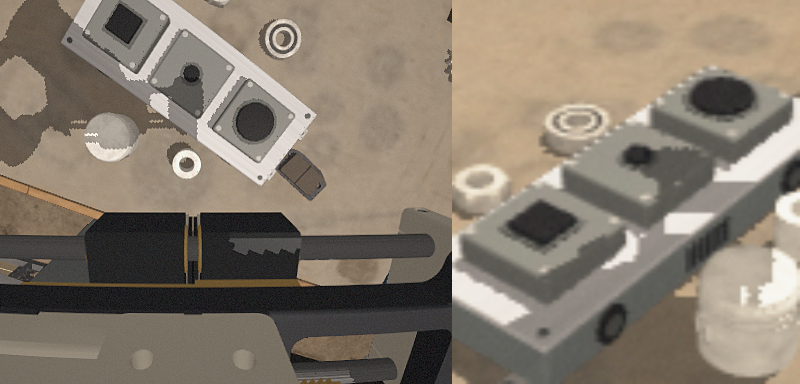

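All three buttons are flush with no skirts, each reads about 65 mm in the wrist view, and the loose parts are in place. The arm is clear and the wrist force is about zero.

```bash
python3 -c "
from cell import robot
print(robot.hand_in())"
```

```text
the job is handed in; nothing more can be done
None
```

All three breakers are reset and the job is handed in. With the fingers closed, I pressed the large round button first, then the square, then the small round. Each went straight down until the cushion pushed back with about 10–11 N. The run took about 11 s.

**Final state:** I then lifted clear, with the tool tip at z = 0.22 m, back towards the robot, and the wrist force near zero.

**Checks that passed:**
- No white skirt shows on any button.
- All three tops measure 65 mm in the wrist view, against 66 mm nominal.
- The loose parts in view look untouched. The top camera's depth readings for the piston, bearing and lock nut are unchanged.

**Checks that disagreed or were incomplete:**
- The scene camera placed all three buttons about 10 mm off. The top and wrist cameras agreed with each other to about 2 mm, so I used those.
- The arm blocked the final top-camera reading of the spacer and brake pad, so I judged those two from the wrist picture only.
- During the square and small round presses the wrist also read about 5 N sideways.

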